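# Swap the trays under the sign-painter's stand

## Task

Swap the two trays of the low plywood stand: with a fingertip, push the tray that stands out, the one with the cork block, fully home; then hook a fingertip behind the lip of the other tray and draw it out along its rail all the way to its stop, so that the tin comes out from under the deck. Do not pinch either lip or lift anything; do not touch the tin, which stays upright in its tray, or the cork block, and leave the jar of brushes, the can and the loose brush where they are.

Things in the scene. Friction and masses are not known exactly. Their poses are not given: they have to be found in the camera images.
- stand: Low fixed plywood stand. Origin on the bench under the middle of the deck's front edge; x into the stand (yaw 0: away from the robot). Deck 212 deep, 274 wide, top 74 mm up, underside 62; a blank sign board fixed on it, from 60 mm behind the edge, reaches 102 mm up. A base board with guide rails (18 mm high) reaches 240 mm in front. Two trays side by side, centres at y = +65 and -65 mm. A tray at home has its lip's front face 75 mm before the deck's edge.
- tin_tray (a joint): Tray holding the tin; starts within 12 mm of home. Slides towards the stand's -x: 0 m fully home (hard stop), 0.160 m fully out (hard stop). About 3 N moves it, it stays where left, cannot be lifted off. Plywood, 270 long, 108 wide; side walls 22 mm high, well below the lip (46 mm).
- block_tray (a joint): Tray holding the cork block; starts standing out by 100 to 145 mm. Built like the tin tray. Slides towards the stand's -x: 0 m fully home (hard stop), 0.160 m fully out (hard stop). About 3 N moves it, it stays where left, cannot be lifted off. 
- tin_tray_lip (a point): Middle of the top edge, on the rear (hooking) face, of the tin tray's upright lip (12 thick, 64 wide); 52 mm above the bench, moves with the tray. x points along the rail homewards, y left, z up. Behind it an empty finger bay, open from above: 60 mm along the rail, 96 wide, floor 40 mm below this point, then a low cross bar and the tin's 84 mm compartment.
- block_tray_lip (a point): Middle of the top edge, on the rear (hooking) face, of the block tray's upright lip (12 thick, 64 wide); 52 mm above the bench, moves with the tray. x points along the rail homewards, y left, z up. The lip's front face is 12 mm before this point (x = -12 mm).
- tin_tray_lip_front: Front half of that lip: a beech strip 6 thick, 64 wide, 46 high. Origin at the bottom of the lip's front face, middle of the width, 6 mm above the bench; axes as the stand's.
- tin_tray_lip_back: Rear half of the same lip: a beech strip 6 thick, 64 wide, its top 5 mm lower than the front half's. Same origin as the front half; the rear face is at x = +12 mm.
- block_tray_lip_front: Front half of that lip: a beech strip 6 thick, 64 wide, 46 high. Origin at the bottom of the lip's front face, middle of the width, 6 mm above the bench; axes as the stand's.
- block_tray_lip_back: Rear half of the same lip: a beech strip 6 thick, 64 wide, its top 5 mm lower than the front half's. Same origin as the front half; the rear face is at x = +12 mm.
- tin: Loose flat round wax tin, 62 diameter, 36 high, 0.12 kg, standing in the tin tray's compartment, at first under the deck. Origin at the centre of its underside, z up.
- block: Cork sanding block, 45 x 75 x 28 high, wedged in the block tray's compartment (it rides with the tray). Origin at the centre of its underside, 120 mm behind the lip's front face.
- can: Bystander: closed round varnish can, 68 diameter, 85 high, on the bench to the right of the trays. Origin at the centre of its underside.
- jar: Bystander: glass jar 72 diameter, 90 high, with brushes standing in it to about 175 mm, on the bench to the right of the stand. Origin at the centre of its underside.
- brush: Bystander: loose paint brush with a blue handle, lying on the bench to the left of the stand. Origin at its underside.

How it is judged (in metres and radians):
On the way, in this order (a step that is already met when the one before it is completed fails the run):
1. the block tray is pushed fully home (value of joint block_tray below 0.005 m), for 0.2 s.
2. the tin tray is drawn out to its stop (value of joint tin_tray above 0.153 m), for 0.2 s.
At the end, for the whole second after the job is handed in: The block tray is home (within 5 mm of its home stop), the tin tray is out (within 7 mm of its outer stop), and the tin stands upright and still in the compartment of its tray (value of joint tin_tray above 0.153 m and value of joint block_tray below 0.005 m and angle between tin's own z axis and vertical below 0.15 rad and linear speed of tin below 0.02 m/s and x of tin in the frame of tin_tray_lip between 0.06 and 0.16 m and z of tin in the frame of tin_tray_lip below -0.025 m); the robot touches nothing.
It fails at once if a tray's lip is pinched (pressed by the fingers in front and behind at once) ((contact force between the fingers and tin_tray_lip_front above 1.5 N and contact force between the fingers and tin_tray_lip_back above 1.5 N) or (contact force between the fingers and block_tray_lip_front above 1.5 N and contact force between the fingers and block_tray_lip_back above 1.5 N)).
It fails at once if the tin or the cork block is touched by the fingers (contact force between the fingers and tin above 0.5 N or contact force between the fingers and block above 0.5 N).
It fails at once if the tin is lifted or tipped (height (world z) of tin above 0.035 m or angle between tin's own z axis and vertical above 0.4 rad).
It fails at once if the jar, the can or the loose brush is moved by more than 20 mm (distance of any of jar, can, brush from where it was at the start of the episode above 0.02 m).
It also fails if it takes over 48 s, if anything falls off the work surface, if the arm or the gripper's body presses on something with over 40 N, if the wrist force passes 120 N, or if a joint passes its speed limit or range.

## Robot

A 6-joint arm with a two-finger parallel gripper is mounted at the origin on the work surface. World frame = base frame: x ahead of the robot, y to its left, z up, the work surface at z = 0. Lengths are in m, angles in degrees, forces in N, time in s.
With the tool pointing down it reaches from about 0.3 to 0.75 m from the base axis. Payload 8.5 kg.
Tool frame: the origin (TCP) lies on the mounting face of the last link; the fingertips stand 173 mm ahead of it and the grasp point (between the pads) lies 155 mm ahead of it (env.tips_ahead is the distance from the TCP to the fingertips, in m); z points along the fingers, x is the direction in which the jaws open and shut, and the axes are right-handed (so a half turn about z gives the same grasp; the last joint's range is limited). The gripper opens to 85 mm and grips with 20 to 120 N. Pads are 22 mm wide; open, the fingers measure 114 mm over their backs; the gripper's body (76 mm by 85 mm) begins 54 mm behind the grasp point. The pads swing forward as they close: fully open they stand 13 mm farther back than shut.
Start: joints at [-81.492, 21.807, 74.336, -0, 83.858, -12.336], TCP at [0.196, -0.514, 0.405] pointing down, gripper open.
Joint ranges: [-178.18, 178.18], [-50.72, 133.34], [12.68, 142.11], [-81.47, 261.47], [9.98, 163.14], [-165.26, 165.26]. Speed limits (degrees/s): [136.94, 136.94, 180, 180, 180, 180].

## Interface

Orientations are given as a 3x3 rotation matrix whose columns are the frame's x, y, z axes.
In Python, from rig import env gives the robot as it stands. The module is installed in compiled form; this text tells all that it offers.
- The arm moves only by the tool step_arm, never from a script. Its argument "increments" is a list of rows, each an object of numbers: "x", "y", "z": the shift along the tool's x, y, z in cm; "wx", "wy", "wz": the turn, a rotation vector about the tool's x, y, z in rad; "gripper": the finger opening in cm, from 0 to 8.54. A call has 1 to 20 rows; each row shifts and turns the commanded pose from where the row before left it, along the tool's axes as they then stand; what a row does not reach is not made up. A row lasts 1/10 s, in which the tool goes at most 50 mm and 8.59 degrees, less where a joint would pass 70% of its speed; a pose out of reach is approached as far as the arm can. A call with a gripper value outside its range is refused whole. The fingers move at their own pace and stop on an object; "newtons" is the grip in N (left out, the last holds). Time passes only in rows, so rows that do not move let the fingers close. It gives the time, the measured TCP pose, the force and the opening at its end, in the units of the state.
- env.observe(): the state, without advancing time (a new reading comes with each control period).
- env.get_image(name): name is "side" or "top" or "wrist"; returns a dict with "color" (480x640x3 uint8, blue, green, red), "camera_matrix" (3x3 intrinsics, pixels), "rvec" (rotation vector, rad) and "tvec" (3), from world to camera coordinates, as OpenCV has them. Camera axes: x right, y down, z forward; pixel columns grow to the right and rows downward; lengths in m; the calibration is good to about 2 mm. A picture is of the moment at which its call begins. There is no depth.
- env.close_job(): hands the job in, once; it reports no verdict.
The state is a dict: "time_s": time; "q": joint angles; "qvel": joint speeds; "joint_efforts": joint torques, N m; "position": TCP position; "tool_rot": TCP orientation; "ft_force": force on the tool from outside, world axes, zero at the start; "wrist_torque": the same for the moment, N m; "grip_width": finger opening in m.
Only numpy, scipy, OpenCV 4.12 (cv2) and the standard library are available. Lean on these libraries where they do the work, as an engineer would, in place of code of your own. Each camera call takes 0.05 s, during which the arm holds its last target. There are 200 camera calls.

## Working session

There is one attempt and no reset: what is moved stays moved. The work goes in short steps, Python scripts to look and compute and a tool call to move; the robot and the scene stay as the last step left them, time stands still between calls to the robot, and variables do not carry over. Pictures are saved under pics/ and viewed, about 8 in all and at most 12, crops included, and the job is handed in when it is done.

Besides the shell and the picture viewer there is one more tool, called after "Request:" by a JSON object that holds its "fn" and its "kwargs". step_arm: Moves the arm, as the interface text tells. Its arguments: {"type":"object","properties":{"increments":{"type":"array"},"newtons":{"type":"number"}},"required":["increments"]}

```bash
mkdir -p pics; cat > h.py <<'E'
from rig import env
import cv2, numpy as np
def snap(n,f):
    d=env.get_image(n); cv2.imwrite('pics/'+f,d['color']); np.savez('pics/'+f+'.npz',K=d['camera_matrix'],r=d['rvec'],t=d['tvec']); return d
def ray(f,uv,z):
    c=np.load('pics/'+f+'.npz'); R=cv2.Rodrigues(c['r'])[0]; t=c['t'].reshape(3)
    o=-R.T@t; d=R.T@np.linalg.inv(c['K'])@np.array([uv[0],uv[1],1.]); return o+d*(z-o[2])/d[2]
E
python3 - <<'E'
from h import *
snap('top','top1.png');snap('side','side1.png')
s=env.observe();print(s['position'],s['tool_rot'],s['time_s'],env.tips_ahead,s['grip_width'])
E
```

```text
[ 0.19569033 -0.51397562  0.40418105] [[ 3.55814207e-01 -9.34556693e-01 -1.92175868e-04]
 [-9.34555912e-01 -3.55814164e-01  1.23622365e-03]
 [-1.22369998e-03 -2.60266845e-04 -9.99999217e-01]] 0.1 0.1734 0.0852025131108604
```

View pics/top1.png

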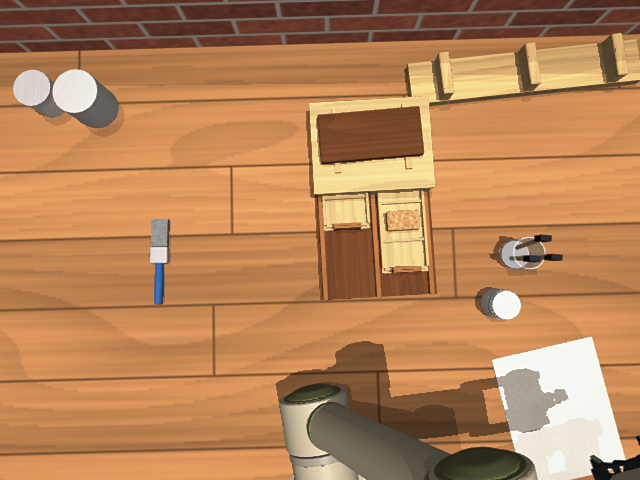

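View pics/side1.png

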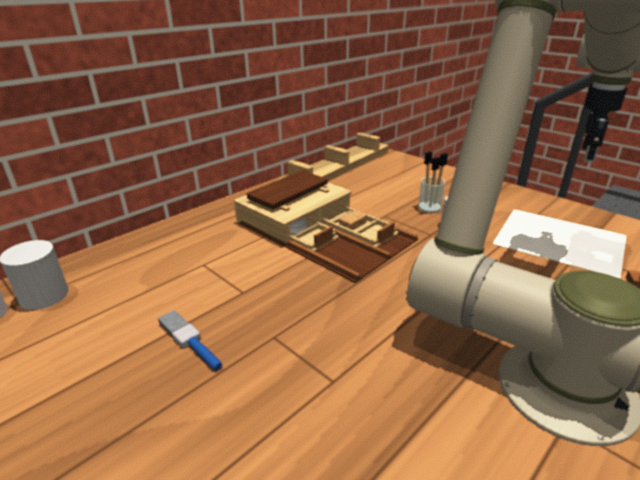

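The top view shows the tin tray on the left, with its lip near (347,226). The block tray is on the right, with its lip near (407,268) and the cork at (403,220). The deck spans about (310-435, 97-195), the can is at (505,304) and the jar at (520,253). I'll enlarge the stand area.

```bash
python3 - <<'E'
from h import *
im=cv2.imread('pics/top1.png')[180:310,300:450]
cv2.imwrite('pics/c1.png',cv2.resize(im,None,fx=5,fy=4.6,interpolation=cv2.INTER_CUBIC) if 0 else cv2.resize(im,(690,598),interpolation=cv2.INTER_CUBIC))
E
```

```text
(no output)
```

View pics/c1.png

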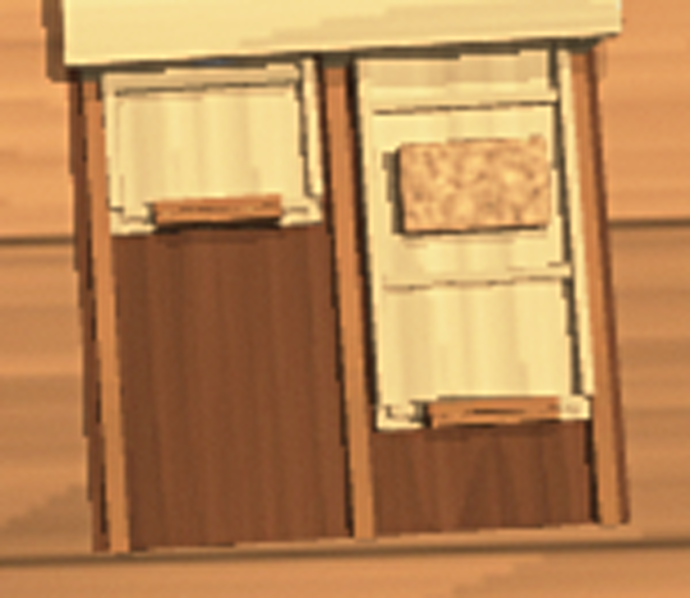

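The crop (scale 4.6) shows the deck's front top edge running from (65,65) to (620,35). The tin lip spans x 150-280 at y 197-227, and the block lip x 428-558 at y 398-427.

```bash
python3 - <<'E'
from h import *
P=lambda u,v,z:ray('top1.png',(300+(u+.5)/4.6-.5,180+(v+.5)/4.6-.5),z)[:2]
a,b=P(65,65,.074),P(620,35,.074); d=a-b; print('edge',a,b,np.linalg.norm(d))
yl=d/np.linalg.norm(d); x=np.array([yl[1],-yl[0]]); yaw=np.degrees(np.arctan2(x[1],x[0])); o=(a+b)/2
print('o',o,'yaw',yaw)
# rails
for p,q in (((120,552),(92,80)),((365,540),(330,60))):
  A,B=P(*p,.024 if 0 else .018),P(*q,.018); e=B-A; print('rail yaw',np.degrees(np.arctan2(e[1],e[0])))
for n,L in (('tin',[(150,203),(280,197),(155,227),(280,220)]),('block',[(428,403),(558,398),(428,427),(558,420)])):
  for p in L:
    w=P(*p,.052); r=w-o; print(n,p,w.round(4),'stand',(r@x).round(4),(r@yl).round(4))
for n,p,z in (('can',(505,304),.085),('jar',(525,252),.09)): print(n,ray('top1.png',p,z))
c=np.load('pics/top1.png.npz');R=cv2.Rodrigues(c['r'])[0];print('cam',-R.T@c['t'].reshape(3))
E
```

```text
edge [0.71210056 0.02924195] [ 0.71935068 -0.24262735] 0.2719659563743163
o [ 0.71572562 -0.1066927 ] yaw 1.5275828787814436
rail yaw 1.8490621897797348
rail yaw 2.1184034869902515
tin (150, 203) [ 0.6453 -0.0108] stand -0.0678 0.0978
tin (280, 197) [ 0.6466 -0.0753] stand -0.0683 0.0332
tin (155, 227) [ 0.6333 -0.0129] stand -0.0799 0.096
tin (280, 220) [ 0.6351 -0.0749] stand -0.0798 0.0339
block (428, 403) [ 0.5426 -0.1447] stand -0.174 -0.0334
block (558, 398) [ 0.5434 -0.2088] stand -0.175 -0.0974
block (428, 427) [ 0.5309 -0.1443] stand -0.1858 -0.0327
block (558, 420) [ 0.5326 -0.2083] stand -0.1858 -0.0967
can [ 0.45545675 -0.38239557  0.085     ]
jar [ 0.56755728 -0.43088922  0.09      ]
cam [0.52689843 0.00747332 1.2085046 ]
```

Request:
{"fn": "step_arm", "kwargs": {"increments": [{"wz": 0.111, "gripper": 0}, {"wz": 0.111}, {"wz": 0.11}, {"x": -2.0, "y": -2.0}, {"x": -2.2, "y": -2.0}, {"x": -2.2, "y": -2.0}, {"x": -2.2, "y": -2.0}, {"x": -2.2, "y": -2.0}, {"x": -2.2, "y": -2.0}, {"x": -2.2, "y": -2.0}, {"x": -2.2, "y": -2.0}, {"x": -2.2, "y": -2.0}, {"x": -2.2, "y": -2.0}, {"x": -2.2, "y": -2.0}, {"x": -2.2, "y": -2.0}, {"x": -2.2, "y": -2.0}, {"x": -2.2, "y": -2.0}, {"x": -2.0, "y": -2.5}, {}]}}

```text
invalid input at $.increments[0]: expected keys x, y, z, wx, wy, wz, gripper
```

```bash
cat >> h.py <<'E'
YAW=np.radians(1.8); O=np.array([.7157,-.1067]); X=np.array([np.cos(YAW),np.sin(YAW)]); Y=np.array([-X[1],X[0]])
def where():
    s=env.observe(); R=s['tool_rot']; tip=s['position']+R[:,2]*env.tips_ahead; r=tip[:2]-O
    print('t',s['time_s'],'tip world',tip.round(4),'stand xy',(r@X).round(4),(r@Y).round(4),'F',s['ft_force'].round(1),'w',round(s['grip_width'],4))
    print('tool x in stand',np.array([X,Y])@R[:2,0],'z axis',R[:,2].round(4)); return s
def togo(sx,sy,tz):
    s=env.observe(); R=s['tool_rot']; tip=s['position']+R[:,2]*env.tips_ahead
    g=np.array([*(O+sx*X+sy*Y),tz]); print('to go cm',(100*R.T@(g-tip)).round(2))
E
python3 - <<'E'
from h import *
where(); togo(-.225,-.065,.03); snap('wrist','w1.png')
E
```

```text
t 0.1 tip world [ 0.1957 -0.5138  0.2308] stand xy -0.5326 -0.3905 F [-0.3 -0.5  0. ] w 0.0852
tool x in stand [ 0.32628352 -0.94527116] z axis [-2.0e-04  1.2e-03 -1.0e+00]
to go cm [-20.71 -39.69  20.11]
```

View pics/w1.png

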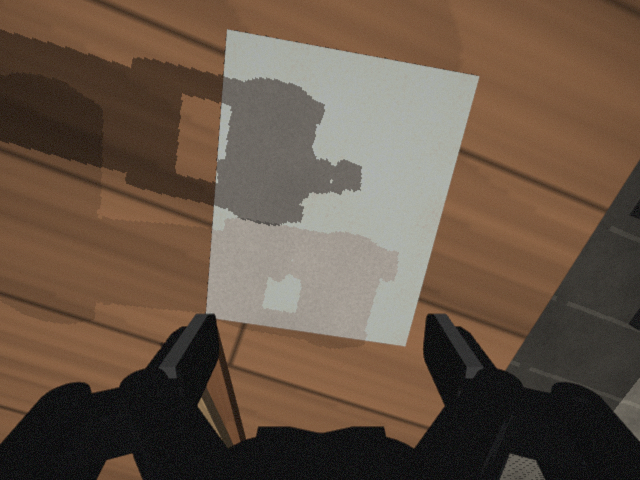

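The move was refused because every row needs all of its keys. The wrist view shows only the white sheet at the start pose, with the fingers at (190,350) and (450,350). I'll resend the move in full.

Request:
{"fn": "step_arm", "kwargs": {"increments": [{"x": 0, "y": 0, "z": 0, "wx": 0, "wy": 0, "wz": 0.111, "gripper": 0}, {"x": 0, "y": 0, "z": 0, "wx": 0, "wy": 0, "wz": 0.111, "gripper": 0}, {"x": 0, "y": 0, "z": 0, "wx": 0, "wy": 0, "wz": 0.11, "gripper": 0}, {"x": -2.2, "y": -2, "z": 0, "wx": 0, "wy": 0, "wz": 0, "gripper": 0}, {"x": -2.2, "y": -2, "z": 0, "wx": 0, "wy": 0, "wz": 0, "gripper": 0}, {"x": -2.2, "y": -2, "z": 0, "wx": 0, "wy": 0, "wz": 0, "gripper": 0}, {"x": -2.2, "y": -2, "z": 0, "wx": 0, "wy": 0, "wz": 0, "gripper": 0}, {"x": -2.2, "y": -2, "z": 0, "wx": 0, "wy": 0, "wz": 0, "gripper": 0}, {"x": -2.2, "y": -2, "z": 0, "wx": 0, "wy": 0, "wz": 0, "gripper": 0}, {"x": -2.2, "y": -2, "z": 0, "wx": 0, "wy": 0, "wz": 0, "gripper": 0}, {"x": -2.2, "y": -2, "z": 0, "wx": 0, "wy": 0, "wz": 0, "gripper": 0}, {"x": -2.2, "y": -2, "z": 0, "wx": 0, "wy": 0, "wz": 0, "gripper": 0}, {"x": -2.2, "y": -2, "z": 0, "wx": 0, "wy": 0, "wz": 0, "gripper": 0}, {"x": -2.2, "y": -2, "z": 0, "wx": 0, "wy": 0, "wz": 0, "gripper": 0}, {"x": -2.2, "y": -2, "z": 0, "wx": 0, "wy": 0, "wz": 0, "gripper": 0}, {"x": -2.2, "y": -2, "z": 0, "wx": 0, "wy": 0, "wz": 0, "gripper": 0}, {"x": -2.2, "y": -2, "z": 0, "wx": 0, "wy": 0, "wz": 0, "gripper": 0}, {"x": -1.8, "y": -2.5, "z": 0, "wx": 0, "wy": 0, "wz": 0, "gripper": 0}, {"x": 0, "y": 0, "z": 0, "wx": 0, "wy": 0, "wz": 0, "gripper": 0}]}}

```text
time_s: 2.05
position: [0.4918, -0.1765, 0.4044]
tool_rot: [[0.035, -0.999, 0.0], [-0.999, -0.035, 0.001], [-0.001, -0.0, -1.0]]
ft_force: [-0.4, 0.8, 0.6]
grip_width: 0.0001
```

```bash
python3 - <<'E'
from h import *
where(); togo(-.225,-.065,.03); snap('wrist','w2.png')
E
```

```text
t 2.05 tip world [ 0.4919 -0.1764  0.231 ] stand xy -0.2259 -0.0626 F [-0.4  0.8  0.6] w 0.0001
tool x in stand [ 0.00371911 -0.99999287] z axis [ 2.e-04  7.e-04 -1.e+00]
to go cm [ 0.25 -0.09 20.1 ]
```

View pics/w2.png

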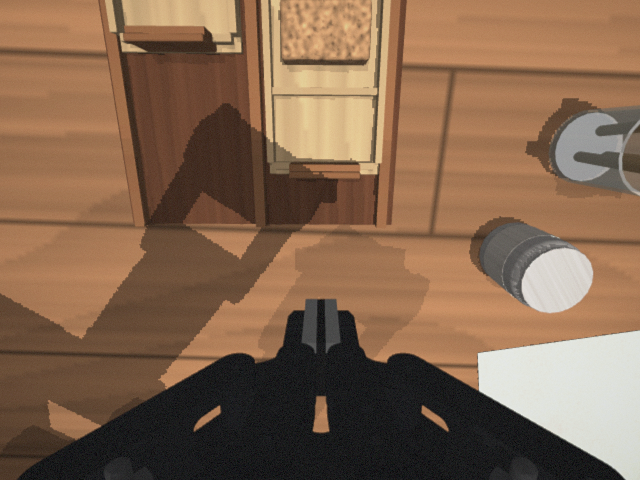

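The wrist view shows the closed fingertips at (320,300), in line with the block lip at (290-360,171). I'll descend in front of it.

Request:
{"fn": "step_arm", "kwargs": {"increments": [{"x": 0.1, "y": 0, "z": 2, "wx": 0, "wy": 0, "wz": 0, "gripper": 0}, {"x": 0.1, "y": 0, "z": 2.5, "wx": 0, "wy": 0, "wz": 0, "gripper": 0}, {"x": 0, "y": 0, "z": 2.5, "wx": 0, "wy": 0, "wz": 0, "gripper": 0}, {"x": 0, "y": 0, "z": 2.5, "wx": 0, "wy": 0, "wz": 0, "gripper": 0}, {"x": 0, "y": 0, "z": 2.5, "wx": 0, "wy": 0, "wz": 0, "gripper": 0}, {"x": 0, "y": 0, "z": 2.5, "wx": 0, "wy": 0, "wz": 0, "gripper": 0}, {"x": 0, "y": 0, "z": 2.5, "wx": 0, "wy": 0, "wz": 0, "gripper": 0}, {"x": 0, "y": 0, "z": 2, "wx": 0, "wy": 0, "wz": 0, "gripper": 0}, {"x": 0, "y": 0, "z": 1, "wx": 0, "wy": 0, "wz": 0, "gripper": 0}, {"x": 0, "y": 0, "z": 0, "wx": 0, "wy": 0, "wz": 0, "gripper": 0}]}}

```text
time_s: 3.1
position: [0.4898, -0.1809, 0.2039]
tool_rot: [[0.031, -1.0, -0.002], [-1.0, -0.031, 0.001], [-0.001, 0.002, -1.0]]
ft_force: [0.5, 0.3, -0.1]
grip_width: -0.0006
```

```bash
python3 - <<'E'
from h import *
where(); togo(-.087,-.065,.03)
E
```

```text
t 3.1 tip world [ 0.4894 -0.1807  0.0305] stand xy -0.2285 -0.0668 F [ 0.5  0.3 -0.1] w -0.0006
tool x in stand [-3.17558201e-04 -9.99999193e-01] z axis [-0.002   0.0012 -1.    ]
to go cm [ -0.19 -14.15   0.02]
```

Request:
{"fn": "step_arm", "kwargs": {"increments": [{"x": -0.2, "y": -1, "z": 0, "wx": 0, "wy": 0, "wz": 0, "gripper": 0}, {"x": 0, "y": -1, "z": 0, "wx": 0, "wy": 0, "wz": 0, "gripper": 0}, {"x": 0, "y": -0.6, "z": 0, "wx": 0, "wy": 0, "wz": 0, "gripper": 0}, {"x": 0, "y": -0.5, "z": 0, "wx": 0, "wy": 0, "wz": 0, "gripper": 0}, {"x": 0, "y": -0.6, "z": 0, "wx": 0, "wy": 0, "wz": 0, "gripper": 0}, {"x": 0, "y": -0.8, "z": 0, "wx": 0, "wy": 0, "wz": 0, "gripper": 0}, {"x": 0, "y": -1, "z": 0, "wx": 0, "wy": 0, "wz": 0, "gripper": 0}, {"x": 0, "y": -1, "z": 0, "wx": 0, "wy": 0, "wz": 0, "gripper": 0}, {"x": 0, "y": -1, "z": 0, "wx": 0, "wy": 0, "wz": 0, "gripper": 0}, {"x": 0, "y": -1, "z": 0, "wx": 0, "wy": 0, "wz": 0, "gripper": 0}, {"x": 0, "y": -1, "z": 0, "wx": 0, "wy": 0, "wz": 0, "gripper": 0}, {"x": 0, "y": -1, "z": 0, "wx": 0, "wy": 0, "wz": 0, "gripper": 0}, {"x": 0, "y": -1, "z": 0, "wx": 0, "wy": 0, "wz": 0, "gripper": 0}, {"x": 0, "y": -0.8, "z": 0, "wx": 0, "wy": 0, "wz": 0, "gripper": 0}, {"x": 0, "y": -0.5, "z": 0, "wx": 0, "wy": 0, "wz": 0, "gripper": 0}, {"x": 0, "y": -0.3, "z": 0, "wx": 0, "wy": 0, "wz": 0, "gripper": 0}]}}

```text
time_s: 4.7
position: [0.6215, -0.1743, 0.2046]
tool_rot: [[0.032, -0.999, -0.0], [-0.999, -0.032, -0.0], [0.0, 0.0, -1.0]]
ft_force: [-2.5, -2.1, 0.9]
grip_width: 0.0003
```

```bash
python3 - <<'E'
from h import *
where(); togo(-.087,-.065,.03)
E
```

```text
t 4.7 tip world [ 0.6215 -0.1743  0.0312] stand xy -0.0962 -0.0646 F [-2.5 -2.1  0.9] w 0.0003
tool x in stand [ 4.63619761e-04 -9.99999891e-01] z axis [-0.e+00 -1.e-04 -1.e+00]
to go cm [ 0.04 -0.92  0.12]
```

Contact is at about 2.5 N. I'll creep to the stop in small calls.

Request:
{"fn": "step_arm", "kwargs": {"increments": [{"x": 0, "y": -0.3, "z": 0, "wx": 0, "wy": 0, "wz": 0, "gripper": 0}, {"x": 0, "y": -0.2, "z": 0, "wx": 0, "wy": 0, "wz": 0, "gripper": 0}, {"x": 0, "y": -0.2, "z": 0, "wx": 0, "wy": 0, "wz": 0, "gripper": 0}, {"x": 0, "y": 0, "z": 0, "wx": 0, "wy": 0, "wz": 0, "gripper": 0}]}}

```text
time_s: 5.1
position: [0.6283, -0.174, 0.2046]
tool_rot: [[0.032, -0.999, 0.0], [-0.999, -0.032, 0.0], [-0.0, -0.0, -1.0]]
ft_force: [-1.2, -0.2, -0.5]
grip_width: -0.0002
```

Request:
{"fn": "step_arm", "kwargs": {"increments": [{"x": 0, "y": -0.15, "z": 0, "wx": 0, "wy": 0, "wz": 0, "gripper": 0}, {"x": 0, "y": -0.15, "z": 0, "wx": 0, "wy": 0, "wz": 0, "gripper": 0}, {"x": 0, "y": 0, "z": 0, "wx": 0, "wy": 0, "wz": 0, "gripper": 0}]}}

```text
time_s: 5.4
position: [0.6312, -0.1739, 0.2047]
tool_rot: [[0.032, -0.999, 0.0], [-0.999, -0.032, 0.0], [-0.0, -0.0, -1.0]]
ft_force: [-1.2, -0.5, -0.3]
grip_width: 0.0003
```

```bash
python3 - <<'E'
from h import *
where(); togo(-.087,-.065,.03)
E
```

```text
t 5.4 tip world [ 0.6313 -0.1739  0.0313] stand xy -0.0865 -0.0645 F [-1.2 -0.5 -0.3] w 0.0003
tool x in stand [ 4.06113737e-04 -9.99999911e-01] z axis [ 1.e-04  1.e-04 -1.e+00]
to go cm [0.05 0.05 0.13]
```

Request:
{"fn": "step_arm", "kwargs": {"increments": [{"x": 0, "y": -0.15, "z": 0, "wx": 0, "wy": 0, "wz": 0, "gripper": 0}, {"x": 0, "y": -0.15, "z": 0, "wx": 0, "wy": 0, "wz": 0, "gripper": 0}, {"x": 0, "y": 0, "z": 0, "wx": 0, "wy": 0, "wz": 0, "gripper": 0}]}}

```text
time_s: 5.7
position: [0.633, -0.1739, 0.2047]
tool_rot: [[0.032, -0.999, -0.005], [-0.999, -0.032, 0.001], [-0.001, 0.005, -1.0]]
ft_force: [-13.1, -1.4, 5.6]
grip_width: 0.0
```

Request:
{"fn": "step_arm", "kwargs": {"increments": [{"x": 0, "y": -0.15, "z": 0, "wx": 0, "wy": 0, "wz": 0, "gripper": 0}, {"x": 0, "y": -0.15, "z": 0, "wx": 0, "wy": 0, "wz": 0, "gripper": 0}, {"x": 0, "y": 0, "z": 0, "wx": 0, "wy": 0, "wz": 0, "gripper": 0}]}}

```text
time_s: 6.0
position: [0.6343, -0.1741, 0.2047]
tool_rot: [[0.032, -0.999, -0.013], [-0.999, -0.032, 0.001], [-0.002, 0.013, -1.0]]
ft_force: [-28.2, -2.6, 13.1]
grip_width: -0.0002
```

```bash
python3 - <<'E'
from h import *
where(); togo(-.087,-.065,.03)
E
```

```text
t 6.0 tip world [ 0.6321 -0.1738  0.0313] stand xy -0.0857 -0.0645 F [-28.2  -2.6  13.1] w -0.0002
tool x in stand [ 4.57071129e-04 -9.99998233e-01] z axis [-0.0129  0.0014 -0.9999]
to go cm [0.05 0.13 0.13]
```

The block tray is at its hard stop: the force rose to 28 N and the tip stopped at stand x = -0.0857, against -0.086 expected. Next I'll back off, rise and go above the tin tray's finger bay.

Request:
{"fn": "step_arm", "kwargs": {"increments": [{"x": 0, "y": 0.5, "z": 0, "wx": 0, "wy": 0, "wz": 0, "gripper": 0}, {"x": 0, "y": 1, "z": 0, "wx": 0, "wy": 0, "wz": 0, "gripper": 0}, {"x": 0, "y": 1.5, "z": 0, "wx": 0, "wy": 0, "wz": 0, "gripper": 0}, {"x": 0, "y": 0, "z": -2, "wx": 0, "wy": 0, "wz": 0, "gripper": 0}, {"x": 0, "y": 0, "z": -2.5, "wx": 0, "wy": 0, "wz": 0, "gripper": 0}, {"x": 0, "y": 0, "z": -2.5, "wx": 0, "wy": 0, "wz": 0, "gripper": 0}, {"x": 0, "y": 0, "z": -2, "wx": 0, "wy": 0, "wz": 0, "gripper": 0}, {"x": -2.5, "y": 0, "z": 0, "wx": 0, "wy": 0, "wz": 0, "gripper": 0}, {"x": -2.5, "y": 0, "z": 0, "wx": 0, "wy": 0, "wz": 0, "gripper": 0}, {"x": -2.5, "y": 0, "z": 0, "wx": 0, "wy": 0, "wz": 0, "gripper": 0}, {"x": -2.5, "y": 0, "z": 0, "wx": 0, "wy": 0, "wz": 0, "gripper": 0}, {"x": -2.0, "y": 0, "z": 0, "wx": 0, "wy": 0, "wz": 0, "gripper": 0}, {"x": -1.0, "y": 0, "z": 0, "wx": 0, "wy": 0, "wz": 0, "gripper": 0}, {"x": 0, "y": 0, "z": 0, "wx": 0, "wy": 0, "wz": 0, "gripper": 0}]}}

```text
time_s: 7.4
position: [0.6031, -0.0438, 0.295]
tool_rot: [[0.033, -0.999, 0.001], [-0.999, -0.033, 0.0], [-0.0, -0.001, -1.0]]
ft_force: [0.1, -0.9, 0.2]
grip_width: -0.0005
```

```bash
python3 - <<'E'
from h import *
where(); togo(-.042,.065,.03); d=snap('wrist','w3.png'); d=snap('top','top2.png')
cv2.imwrite('pics/c2.png',cv2.resize(d['color'][180:310,300:450],(690,598),interpolation=cv2.INTER_CUBIC))
E
```

```text
t 7.4 tip world [ 0.6033 -0.0438  0.1216] stand xy -0.1104 0.0664 F [ 0.1 -0.9  0.2] w -0.0005
tool x in stand [ 0.0020378  -0.99999792] z axis [ 1.e-03  1.e-04 -1.e+00]
to go cm [ 0.16 -6.83  9.17]
```

View pics/w3.png

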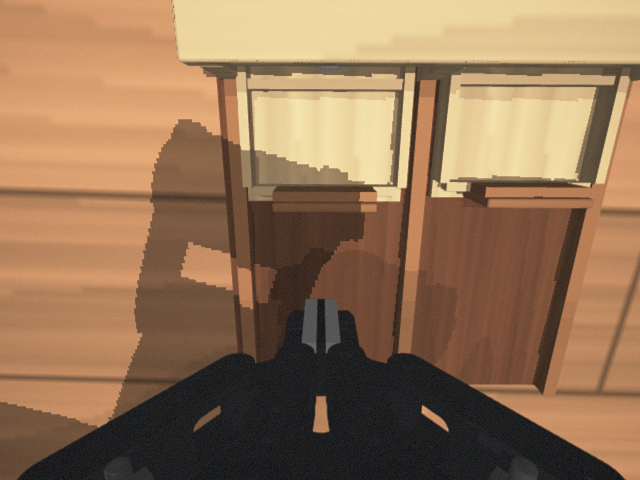

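The wrist view shows both lips nearly level: tin lip at (273-376,187-210) and block lip at (470-590,185-207). The bay behind the tin lip is empty and its cross bar is at y≈85. The tool is 1.5 mm off laterally, which is fine. I'll go over the bay and descend.

Request:
{"fn": "step_arm", "kwargs": {"increments": [{"x": 0.1, "y": -1.5, "z": 0, "wx": 0, "wy": 0, "wz": 0, "gripper": 0}, {"x": 0, "y": -2, "z": 0, "wx": 0, "wy": 0, "wz": 0, "gripper": 0}, {"x": 0, "y": -2, "z": 0, "wx": 0, "wy": 0, "wz": 0, "gripper": 0}, {"x": 0, "y": -1.3, "z": 0, "wx": 0, "wy": 0, "wz": 0, "gripper": 0}, {"x": 0, "y": 0, "z": 0, "wx": 0, "wy": 0, "wz": 0, "gripper": 0}, {"x": 0, "y": 0, "z": 1.5, "wx": 0, "wy": 0, "wz": 0, "gripper": 0}, {"x": 0, "y": 0, "z": 1.5, "wx": 0, "wy": 0, "wz": 0, "gripper": 0}, {"x": 0, "y": 0, "z": 1.5, "wx": 0, "wy": 0, "wz": 0, "gripper": 0}, {"x": 0, "y": 0, "z": 1, "wx": 0, "wy": 0, "wz": 0, "gripper": 0}, {"x": 0, "y": 0, "z": 0, "wx": 0, "wy": 0, "wz": 0, "gripper": 0}]}}

```text
time_s: 8.5
position: [0.6705, -0.0442, 0.2384]
tool_rot: [[0.031, -1.0, -0.003], [-1.0, -0.031, 0.001], [-0.001, 0.003, -1.0]]
ft_force: [-0.5, -0.1, -1.1]
grip_width: 0.0001
```

```bash
python3 - <<'E'
from h import *
where(); togo(-.042,.065,.028); snap('wrist','w4.png')
E
```

```text
t 8.5 tip world [ 0.67   -0.0441  0.065 ] stand xy -0.0437 0.064 F [-0.5 -0.1 -1.1] w 0.0001
tool x in stand [-3.02860488e-04 -9.99999715e-01] z axis [-2.7e-03  6.0e-04 -1.0e+00]
to go cm [-0.09 -0.18  3.7 ]
```

View pics/w4.png

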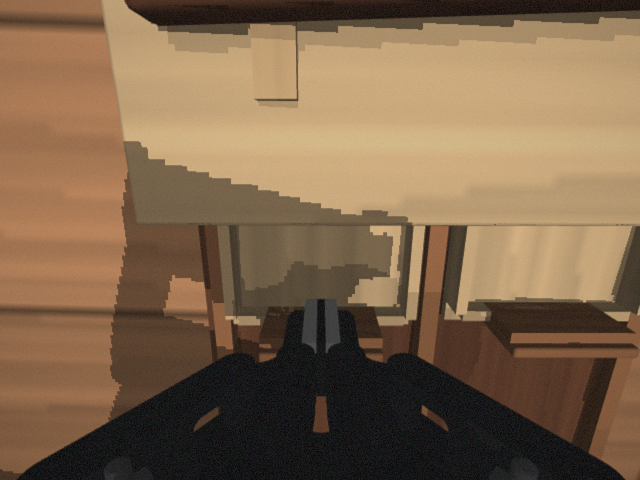

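```bash
python3 - <<'E'
from h import *
for n,uv,z in (('tin lip rear L',(264,308),.047),('R',(375,308),.047),('block lip rear',(490,304),.047),('block rear R',(600,304),.047),('tin lip front top',(262,332),.052),('deck edge',(400,222),.074),('tip',(320,300),.065)):
    r=ray('w4.png',uv,z)[:2]-O; print(n,(r@X).round(4),(r@Y).round(4))
E
```

```text
tin lip rear L -0.0484 0.0928
R -0.0484 0.0371
block lip rear -0.0461 -0.0203
block rear R -0.0461 -0.0752
tin lip front top -0.0591 0.0936
deck edge 0.0026 0.0338
tip -0.035 0.0647
```

```bash
python3 - <<'E'
from h import *
for n,uv,z in (('tin rear bottom L',(264,308),.012),('R',(375,308),.012),('block rear bottom',(490,304),.012),('tin rear top',(262,346),.047),('block rear top',(510,345),.047),('block front top',(515,357),.052),('block front topR',(634,357),.052)):
    r=ray('w4.png',uv,z)[:2]-O; print(n,(r@X).round(4),(r@Y).round(4))
c=np.load('pics/w4.png.npz');R=cv2.Rodrigues(c['r'])[0];p=-R.T@c['t'].reshape(3);print('cam',(p[:2]-O)@X,p[2])
E
```

```text
tin rear bottom L -0.0667 0.0991
R -0.0666 0.0312
block rear bottom -0.0639 -0.0387
tin rear top -0.0704 0.095
block rear top -0.0698 -0.0341
block front top -0.0736 -0.0348
block front topR -0.0735 -0.0954
cam 0.03560059493959586 0.20782427736552564
```

The wrist view fits if the camera is looking at the rear faces. The tin lip's rear face comes out at x ≈ -0.067 and the block lip's front at -0.0735, which is home. The fingertip at -0.0437 has about 12 mm of clearance, so I'll lower into the bay.

Request:
{"fn": "step_arm", "kwargs": {"increments": [{"x": 0, "y": -0.1, "z": 1, "wx": 0, "wy": 0, "wz": 0, "gripper": 0}, {"x": 0, "y": 0, "z": 1, "wx": 0, "wy": 0, "wz": 0, "gripper": 0}, {"x": 0, "y": 0, "z": 1, "wx": 0, "wy": 0, "wz": 0, "gripper": 0}, {"x": 0, "y": 0, "z": 0.6, "wx": 0, "wy": 0, "wz": 0, "gripper": 0}, {"x": 0, "y": 0, "z": 0, "wx": 0, "wy": 0, "wz": 0, "gripper": 0}]}}

```text
time_s: 9.05
position: [0.6718, -0.0436, 0.2024]
tool_rot: [[0.032, -0.999, -0.002], [-0.999, -0.032, 0.001], [-0.001, 0.002, -1.0]]
ft_force: [-0.4, 0.2, -0.2]
grip_width: 0.0002
```

Request:
{"fn": "step_arm", "kwargs": {"increments": [{"x": 0, "y": 0.4, "z": 0, "wx": 0, "wy": 0, "wz": 0, "gripper": 0}, {"x": 0, "y": 0.4, "z": 0, "wx": 0, "wy": 0, "wz": 0, "gripper": 0}, {"x": 0, "y": 0.4, "z": 0, "wx": 0, "wy": 0, "wz": 0, "gripper": 0}, {"x": 0, "y": 0.4, "z": 0, "wx": 0, "wy": 0, "wz": 0, "gripper": 0}, {"x": 0, "y": 0.4, "z": 0, "wx": 0, "wy": 0, "wz": 0, "gripper": 0}, {"x": 0, "y": 0.5, "z": 0, "wx": 0, "wy": 0, "wz": 0, "gripper": 0}]}}

```text
time_s: 9.65
position: [0.6469, -0.0443, 0.2042]
tool_rot: [[0.032, -0.999, 0.002], [-0.999, -0.032, -0.0], [0.0, -0.002, -1.0]]
ft_force: [2.8, 0.9, 1.8]
grip_width: -0.0003
```

```bash
python3 - <<'E'
from h import *
where(); togo(-.212,.065,.028)
E
```

```text
t 9.65 tip world [ 0.6472 -0.0444  0.0308] stand xy -0.0665 0.0644 F [2.8 0.9 1.8] w -0.0003
tool x in stand [ 4.31766354e-04 -9.99999888e-01] z axis [ 1.6e-03 -1.0e-04 -1.0e+00]
to go cm [-0.06 14.55  0.25]
```

The tip is hooked with about 3 N, so the tray is sliding. I'll draw it out.

Request:
{"fn": "step_arm", "kwargs": {"increments": [{"x": 0, "y": 0.7, "z": 0, "wx": 0, "wy": 0, "wz": 0, "gripper": 0}, {"x": 0, "y": 0.8, "z": 0, "wx": 0, "wy": 0, "wz": 0, "gripper": 0}, {"x": 0, "y": 0.9, "z": 0, "wx": 0, "wy": 0, "wz": 0, "gripper": 0}, {"x": 0, "y": 1, "z": 0, "wx": 0, "wy": 0, "wz": 0, "gripper": 0}, {"x": 0, "y": 1, "z": 0, "wx": 0, "wy": 0, "wz": 0, "gripper": 0}, {"x": 0, "y": 1, "z": 0, "wx": 0, "wy": 0, "wz": 0, "gripper": 0}, {"x": 0, "y": 1, "z": 0, "wx": 0, "wy": 0, "wz": 0, "gripper": 0}, {"x": 0, "y": 1, "z": 0, "wx": 0, "wy": 0, "wz": 0, "gripper": 0}, {"x": 0, "y": 1, "z": 0, "wx": 0, "wy": 0, "wz": 0, "gripper": 0}, {"x": 0, "y": 1, "z": 0, "wx": 0, "wy": 0, "wz": 0, "gripper": 0}, {"x": 0, "y": 1, "z": 0, "wx": 0, "wy": 0, "wz": 0, "gripper": 0}, {"x": 0, "y": 0.8, "z": 0, "wx": 0, "wy": 0, "wz": 0, "gripper": 0}, {"x": 0, "y": 0.6, "z": 0, "wx": 0, "wy": 0, "wz": 0, "gripper": 0}, {"x": 0, "y": 0.5, "z": 0, "wx": 0, "wy": 0, "wz": 0, "gripper": 0}, {"x": 0, "y": 0.4, "z": 0, "wx": 0, "wy": 0, "wz": 0, "gripper": 0}, {"x": 0, "y": 0.3, "z": 0, "wx": 0, "wy": 0, "wz": 0, "gripper": 0}, {"x": 0, "y": 0.2, "z": 0, "wx": 0, "wy": 0, "wz": 0, "gripper": 0}]}}

```text
time_s: 11.35
position: [0.5149, -0.0486, 0.2037]
tool_rot: [[0.032, -0.999, -0.0], [-0.999, -0.032, 0.0], [-0.0, 0.0, -1.0]]
ft_force: [2.9, 2.2, 1.4]
grip_width: 0.0003
```

```bash
python3 - <<'E'
from h import *
where(); togo(-.212,.065,.028)
E
```

```text
t 11.35 tip world [ 0.5148 -0.0486  0.0303] stand xy -0.1989 0.0644 F [2.9 2.2 1.4] w 0.0003
tool x in stand [ 3.19601499e-04 -9.99999943e-01] z axis [-2.e-04  1.e-04 -1.e+00]
to go cm [-0.06  1.31  0.23]
```

Request:
{"fn": "step_arm", "kwargs": {"increments": [{"x": 0, "y": 0.2, "z": 0, "wx": 0, "wy": 0, "wz": 0, "gripper": 0}, {"x": 0, "y": 0.2, "z": 0, "wx": 0, "wy": 0, "wz": 0, "gripper": 0}, {"x": 0, "y": 0.2, "z": 0, "wx": 0, "wy": 0, "wz": 0, "gripper": 0}, {"x": 0, "y": 0.2, "z": 0, "wx": 0, "wy": 0, "wz": 0, "gripper": 0}, {"x": 0, "y": 0.2, "z": 0, "wx": 0, "wy": 0, "wz": 0, "gripper": 0}, {"x": 0, "y": 0.2, "z": 0, "wx": 0, "wy": 0, "wz": 0, "gripper": 0}]}}

```text
time_s: 11.95
position: [0.5029, -0.049, 0.2037]
tool_rot: [[0.032, -0.999, -0.0], [-0.999, -0.032, 0.0], [-0.0, 0.0, -1.0]]
ft_force: [1.8, 2.0, 0.5]
grip_width: 0.0001
```

Request:
{"fn": "step_arm", "kwargs": {"increments": [{"x": 0, "y": 0.15, "z": 0, "wx": 0, "wy": 0, "wz": 0, "gripper": 0}, {"x": 0, "y": 0.15, "z": 0, "wx": 0, "wy": 0, "wz": 0, "gripper": 0}, {"x": 0, "y": 0, "z": 0, "wx": 0, "wy": 0, "wz": 0, "gripper": 0}]}}

```text
time_s: 12.25
position: [0.5013, -0.0491, 0.2038]
tool_rot: [[0.031, -1.0, 0.006], [-1.0, -0.031, -0.0], [0.0, -0.006, -1.0]]
ft_force: [12.7, 5.6, -7.6]
grip_width: 0.0001
```

```bash
python3 - <<'E'
from h import *
where(); togo(-.212,.065,.028)
E
```

```text
t 12.25 tip world [ 0.5023 -0.0491  0.0304] stand xy -0.2115 0.0643 F [12.7  5.6 -7.6] w 0.0001
tool x in stand [-4.53484648e-04 -9.99999847e-01] z axis [ 5.7e-03 -1.0e-04 -1.0e+00]
to go cm [-0.07  0.05  0.24]
```

The tray is at its outer stop: 12.7 N with the tip at -0.2115, against -0.212 expected. I'll hold briefly, ease off 13 mm inside the bay, and rise.

Request:
{"fn": "step_arm", "kwargs": {"increments": [{"x": 0, "y": 0, "z": 0, "wx": 0, "wy": 0, "wz": 0, "gripper": 0}, {"x": 0, "y": 0, "z": 0, "wx": 0, "wy": 0, "wz": 0, "gripper": 0}, {"x": 0, "y": -0.5, "z": 0, "wx": 0, "wy": 0, "wz": 0, "gripper": 0}, {"x": 0, "y": -0.8, "z": 0, "wx": 0, "wy": 0, "wz": 0, "gripper": 0}, {"x": 0, "y": -0.2, "z": 0, "wx": 0, "wy": 0, "wz": 0, "gripper": 0}, {"x": 0, "y": 0, "z": 0, "wx": 0, "wy": 0, "wz": 0, "gripper": 0}, {"x": 0, "y": 0, "z": -1, "wx": 0, "wy": 0, "wz": 0, "gripper": 0}, {"x": 0, "y": 0, "z": -2, "wx": 0, "wy": 0, "wz": 0, "gripper": 0}, {"x": 0, "y": 0, "z": -2.5, "wx": 0, "wy": 0, "wz": 0, "gripper": 0}, {"x": 0, "y": 0, "z": -2.5, "wx": 0, "wy": 0, "wz": 0, "gripper": 0}, {"x": 0, "y": 0, "z": -2.5, "wx": 0, "wy": 0, "wz": 0, "gripper": 0}, {"x": 0, "y": 0, "z": -2.5, "wx": 0, "wy": 0, "wz": 0, "gripper": 0}, {"x": 0, "y": 0, "z": -2, "wx": 0, "wy": 0, "wz": 0, "gripper": 0}, {"x": 0, "y": 0, "z": 0, "wx": 0, "wy": 0, "wz": 0, "gripper": 0}]}}

```text
time_s: 13.65
position: [0.5148, -0.0485, 0.3568]
tool_rot: [[0.032, -0.999, 0.005], [-0.999, -0.032, -0.002], [0.002, -0.005, -1.0]]
ft_force: [-0.2, -0.6, -0.1]
grip_width: -0.0001
```

```bash
python3 - <<'E'
from h import *
where(); snap('wrist','w5.png'); snap('top','top3.png')
E
```

```text
t 13.65 tip world [ 0.5157 -0.0489  0.1834] stand xy -0.1981 0.0641 F [-0.2 -0.6 -0.1] w -0.0001
tool x in stand [ 4.15627712e-04 -9.99997892e-01] z axis [ 0.0051 -0.0019 -1.    ]
```

View pics/w5.png

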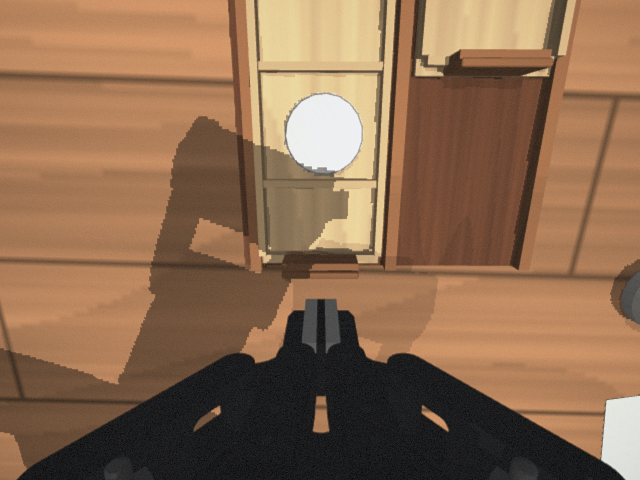

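View pics/top3.png

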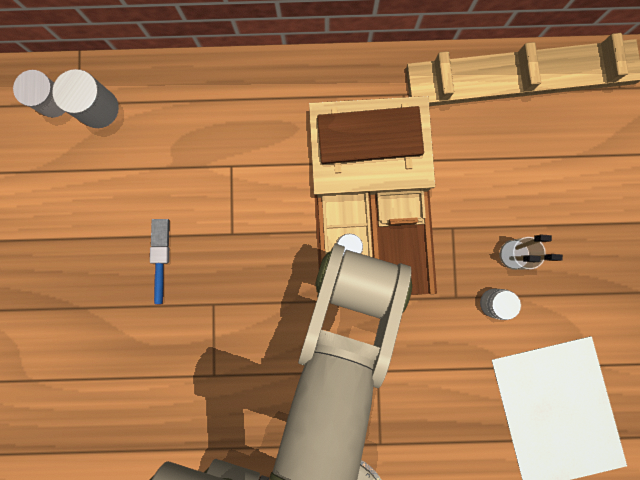

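The wrist view shows the tin upright at (324,133) in its compartment, with the tin lip at (283-358,253-277) and the block lip at (450-550,50-72). In the top view the can, jar and brush are where they were. I'll check the numbers before handing in.

```bash
python3 - <<'E'
from h import *
for n,uv,z in (('tin lip front top',(320,277),.052),('tin lip rear top',(320,267),.047),('block lip front top',(502,72),.052),('tin top',(324,133),.044)):
    r=ray('w5.png',uv,z)[:2]-O; print(n,(r@X).round(4),(r@Y).round(4))
for n in ('top3.png',):
    a=ray(n,(388.5,222),.052)
    d=cv2.absdiff(cv2.imread('pics/top1.png'),cv2.imread('pics/top3.png')).max(2)
    for k,(x0,y0,x1,y1) in dict(can=(475,285,525,325),jar=(495,230,570,275),brush=(145,215,175,308)).items(): print(k,'changed px',(d[y0:y1,x0:x1]>25).sum())
E
```

```text
tin lip front top -0.2321 0.0647
tin lip rear top -0.2252 0.0647
block lip front top -0.0776 -0.0628
tin top -0.1183 0.0617
can changed px 1
jar changed px 0
brush changed px 0
```

```bash
python3 -c "
from h import *
env.close_job(); where()"
```

```text
the job is handed in; nothing more can be done
the job is handed in; nothing more can be done
```

The trays are swapped and the job is handed in. The robot's clock stood at about 14 s of the allowed 48; no verdict is reported.

- **Block tray:** I pushed it home with the closed fingertips on the front of its lip. It stopped hard at 28 N with the fingertip within 1 mm of the expected place.
- **Tin tray:** I hooked it from its finger bay and drew it out with about 3 N. It reached its stop at 12.7 N, and the fingertip positions put its travel at about 0.159 m. The fingers then rose clear.
- **Tin and bystanders:** In the last pictures the tin stands upright in its compartment, about 114 mm behind the lip's front face. The can, jar and brush look unchanged from the first picture.
- **Disagreements:** The final wrist picture puts the block lip's front at -77.6 mm (-75 expected) and the tin lip's front at -232 mm (-235 expected). Both are within my pixel-reading error, and I relied on the force at the stops instead.
- **Refused call:** The first move call was refused for missing keys, so nothing moved. I resent it in full.

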